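# Open the locked ice bucket for service

### The job

Get the ice bucket ready for service: lift the ice tongs off its lid and lay them flat inside the long marble tray without dropping them, slide the flush lock in the lid fully back towards the hinge, then swing the lid up until it leans back, open, on its own. Do not force the lid while it is locked, and leave everything else on the cart where it stands.

Things in the scene. Friction and masses are not known exactly. Their poses are not given: they have to be found in the camera images.
- bucket: insulated steel ice bucket, 170 mm diameter, rim 130 mm above the cart top, heavy, does not shift. Origin: centre of its underside; -x is its front (tab, lock), +x the hinge side. A brass handle sticks out 23 mm at each y side, 95 mm up. Its lid is a steel disc, 174 mm diameter, top 140 mm up, with a raised lock housing on it.
- tongs: steel ice tongs lying on edge across the lock housing (underside 152 mm above the cart top): two strips 3 mm thick, 18 mm high, running along x in a narrow V, 175 mm long over all, 36 mm wide at the middle (28 near the bow, 42 near the claws); rigid, about 110 g. Origin: middle of the underside, near the centre of mass; x points to the claws, z up.
- tongs_bow (a point): closed (bow) end of the tongs, half way up their height
- tongs_claws (a point): claw end of the tongs, half way up their height
- tray: empty rectangular marble tray, 250 mm (its x) by 130 mm (its y), does not shift. Origin: centre of its underside. Floor 230 by 110 mm, 10 mm above the cart top; rim top 16 mm above the cart top. It stands left or right of the bucket; an oval wooden tray with two tumblers stands on the other side.
- slot_front (a point): middle of the free front part of the lock's slot, level with the flat top of the lock housing (112 mm long along the bucket's x, 64 wide, 12 high; top 152 mm above the cart top). Slot: 12 mm deep, 36 wide, 84 long; its front end is 20 mm in front of this point, the ridge's front face 20 mm behind it while locked: 40 by 36 mm free for a fingertip.
- ridge (a point): centre of the top of the lock slide's cross ridge (brass, 33 mm wide, 6 mm thick, 11 mm high), flush with the housing's top inside the slot; it moves with the slide.
- lock (a joint): slide lock in m: 0 locked (bolt shot into the front rim), 0.022 fully back towards the hinge (end stop); about 2 N to slide, stays where it is left. The lid is held down until it has gone back some 12 mm or more.
- tab (a point): centre of the lid's thumb tab, a flat steel tab 40 mm wide and 8 mm thick at the front of the lid. It sticks out 35 mm beyond the disc; this point lies 18 mm behind its front edge, which is 210 mm from the hinge axis. Its underside is 132 mm above the cart top when shut, with free room below it.
- hinge (a point): middle of the lid's hinge axis (parallel to the bucket's y), 88 mm behind the bucket's centre, 130 mm above the cart top
- lid (a joint): angle of the lid in rad: 0 shut, grows as the front goes up, 1.57 upright, stop at 1.85 leaning back. About 550 g, some 2.5 N at the tab; it falls shut when let go well short of upright, and rests on the stop once past upright.
- glass_tray: oval wooden tray, 260 mm by 130 mm and 10 mm high, does not shift; carries the two tumblers. Origin: centre of its underside.
- tumbler_a: a bystander, loose, not to be moved: crystal tumbler, 80 mm wide, 88 mm high, on the wooden tray. Origin: centre of its underside.
- tumbler_b: a bystander, loose, not to be moved: the second such tumbler, on the wooden tray.
- olive_dish: a bystander, loose, not to be moved: white ceramic dish, 112 mm wide, 42 mm high, with olives. Origin: centre of its underside.
- shaker: a bystander, loose, not to be moved: steel cocktail shaker, 84 mm wide, 208 mm high. Origin: centre of its underside.
- jigger: a bystander, loose, not to be moved: brass jigger, 48 mm wide, 82 mm high. Origin: centre of its underside.
- bitters: a bystander, loose, not to be moved: small amber bottle, 48 mm wide, 130 mm high. Origin: centre of its underside.
- coasters: a bystander, loose, not to be moved: stack of four round coasters, 96 mm wide, 24 mm high. Origin: centre of its underside.
Things that resemble listed ones, but are neither listed nor needed, are in the scene too. There is more than one size of the tongs; the one meant has the size given above.

How it is judged:
By the outcome, as a careful person would: the job done as asked, in the order asked, and still so for the second after the job is handed in, with the robot touching nothing.
It also fails if it takes over 64 s, if anything falls off the work surface, if the arm or the gripper's body presses on something with over 40 N, if the wrist force passes 120 N, or if a joint passes its speed limit or range.

### The arm

A 6-joint arm with a two-finger parallel gripper is mounted at the origin on the work surface. World frame = base frame: x ahead of the robot, y to its left, z up, the work surface at z = 0. Lengths are in m, angles in degrees, forces in N, time in s.
With the tool pointing down it reaches from about 0.25 to 0.775 m from the base axis. Payload 4 kg.
Tool frame: the origin (TCP) lies between the finger pads; the fingertips stand 25 mm ahead of it and the grasp point (between the pads) lies 6 mm ahead of it; z points along the fingers, y is the line along which they close (so a half turn about z gives the same grasp; the last joint's range is limited). The gripper opens to 85 mm and grips with 20 to 120 N. Pads are 22 mm wide; open, the fingers measure 114 mm over their backs; the gripper's body (76 mm by 85 mm) begins 54 mm behind the grasp point. The pads swing forward as they close: fully open they stand 13 mm farther back than shut.
Start: joints at [-70.25, 4.996, 78.535, -0, 96.463, -5.907], TCP at [0.238, -0.496, 0.256] pointing down, gripper open.
Joint ranges: [-177.83, 177.83], [-43.37, 116.18], [15.69, 146.23], [-61.86, 241.86], [9.47, 152.12], [-147.06, 147.06]. Speed limits (degrees/s): [159.86, 159.86, 180, 180, 180, 180].

### API

Orientations are given as [roll, pitch, yaw] about the fixed x, y, z axes, in that order (R = Rz(yaw) Ry(pitch) Rx(roll)).
In Python, from workcell import bot gives the robot as it stands.
- The arm moves only by the tool arm_command, never from a script. Its argument "deltas" is a list of rows, each an object with "linear": the shift along the tool's x, y, z in cm, a list of three; "turn": the turn, a rotation vector about the tool's x, y, z in rad, a list of three. A call has 1 to 20 rows; each row shifts and turns the commanded pose from where the row before left it, along the tool's axes as they then stand; what a row does not reach is not made up. A row lasts 1/8 s, in which the tool goes at most 62.5 mm and 10.7 degrees, less where a joint would pass 70% of its speed; a pose out of reach is approached as far as the arm can. A call with a gripper value outside its range is refused whole. "jaw" is the opening, from 0 (shut) to 1 (fully open), set as the call begins (left out, the last holds). The fingers move at their own pace and stop on an object; "grip_force" is the grip in N (left out, the last holds). Time passes only in rows, so rows that do not move let the fingers close. It gives the time, the measured TCP pose, the force, the opening and the grip force at its end, in the units of the state.
- bot.get_obs(): the state, without advancing time (a new reading comes with each control period).
- bot.get_image(name): name is "side" or "top" or "wrist"; returns (picture, depth): 420x560x3 uint8, red, green, blue; 420x560 float32, m along the optical axis (not along the pixel's ray), 0 where there is no reading.
- bot.calibration(name): a dict with "K" (3x3 intrinsics, pixels), "R" (3x3) and "t" (3): a world point X has camera coordinates R X + t. Camera axes: x right, y down, z forward; pixel columns grow to the right and rows downward; lengths in m; the calibration is good to about 2 mm. A picture is of the moment at which its call begins: read the wrist's pose just before it. calibration takes no time and is no camera call; for the wrist camera it gives the pose at the moment of the call.
- bot.finish_job(): hands the job in; it is judged then, once.
Trained networks look in the newest picture that a camera, given by its name, has taken for a name from the list of things; names that differ only in an ending like _2 or _b are one class to them, and where a whole thing is asked for, a point or a joint stands for the part that bears it (a point fixed in the world has none). Each returns a list of dicts, best first, with "p" (0 to 1); they miss things now and then, are a little off and sometimes report something else, mostly with a low value. They report only what shows in the picture. A call takes as long as a camera call. They do not tell look-alikes from the thing itself.
- bot.masks_of(camera, label): "pixels" (420x560 bool, what is visible of it) and "point" ([column, row] in pixels, amid what is visible of it).
The state is a dict: "time_s": time; "q": joint angles; "joint_vel": joint speeds; "effort": joint torques, N m; "tcp_pos": TCP position; "orientation": TCP orientation; "wrist_force": force on the tool from outside, world axes, zero at the start; "ft_torque": the same for the moment, N m; "width": opening from 0.0 (shut) to 1.0 (fully open); "finger_force": force on a finger pad.
Only numpy, scipy, OpenCV 4.12 (cv2) and the standard library are available. Lean on these libraries where they do the work, as an engineer would, in place of code of your own. Each camera call takes 0.05 s, during which the arm holds its last target. There are 200 camera calls.

## Working session

There is one attempt and no reset: what is moved stays moved. The work goes in short steps, Python scripts to look and compute and a tool call to move; the robot and the scene stay as the last step left them, time stands still between calls to the robot, and variables do not carry over. Pictures are saved under pics/ and viewed, at most 10 in all, crops included, and the job is handed in when it is done.

Besides the shell and the picture viewer there is one more tool, called after "Request:" by a JSON object that holds its "method" and its "body". arm_command: Moves the arm, as the interface text tells. Its arguments: {"type":"object","properties":{"deltas":{"type":"array"},"jaw":{"type":"number"},"grip_force":{"type":"number"}},"required":["deltas"]}

```bash
mkdir -p pics; ls; cat > h.py <<'E'
import numpy as np,cv2
from workcell import bot
from scipy.spatial.transform import Rotation as Ro
def world(cam,pts,d=None,z=None,C=None):
    C=C or bot.calibration(cam);K,R,t=[np.array(C[k],float) for k in('K','R','t')]
    pts=np.atleast_2d(pts).astype(float)
    r=np.c_[(pts[:,0]-K[0,2])/K[0,0],(pts[:,1]-K[1,2])/K[1,1],np.ones(len(pts))]
    o=-R.T@t; w=r@R
    s=d if d is not None else (z-o[2])/w[:,2]
    return o+w*np.asarray(s)[:,None]
def cloud(cam,mask,dep,C=None):
    v,u=np.nonzero(mask&(dep>0)); return world(cam,np.c_[u,v],d=dep[v,u],C=C)
E
python3 - <<'E'
from h import *
ims={}
for c in('top','side'):
    p,d=bot.get_image(c);ims[c]=p;np.save(f'{c}.npy',d)
    cv2.imwrite(f'pics/{c}0.png',p[...,::-1])
    for l in('bucket','tongs','tray','slot_front','ridge','tab','hinge','glass_tray','shaker'):
        for m in bot.masks_of(c,l)[:3]:
            w=cloud(c,m['pixels'],d)
            if len(w): print(c,l,round(m['p'],2),np.round(m['point']),len(w),np.round(np.median(w,0),3),'min',np.round(np.percentile(w,2,0),3),'max',np.round(np.percentile(w,98,0),3))
print(bot.get_obs()['time_s'],bot.get_obs()['orientation'])
E
```

```text
pics
top bucket 0.65 [283. 183.] 4515 [ 0.563 -0.031  0.14 ] min [ 0.458 -0.131  0.096] max [0.645 0.058 0.155]
top bucket 0.16 [280. 192.] 324 [ 0.532 -0.021  0.169] min [ 0.499 -0.098  0.139] max [0.545 0.069 0.173]
top tongs 0.68 [275. 193.] 295 [ 0.538 -0.014  0.169] min [ 0.5   -0.097  0.142] max [0.548 0.069 0.173]
top tongs 0.64 [165. 306.] 155 [0.254 0.279 0.01 ] min [ 0.217  0.219 -0.002] max [0.291 0.32  0.015]
top tray 0.94 [152. 206.] 4683 [0.535 0.317 0.01 ] min [0.417 0.245 0.005] max [0.656 0.386 0.018]
top tray 0.69 [381. 233.] 945 [ 0.439 -0.294  0.05 ] min [ 0.405 -0.32   0.021] max [ 0.474 -0.246  0.1  ]
top slot_front 0.74 [283. 184.] 4436 [ 0.56  -0.031  0.14 ] min [ 0.458 -0.112  0.134] max [0.647 0.043 0.17 ]
top tab 0.84 [283. 185.] 4156 [ 0.564 -0.031  0.14 ] min [ 0.458 -0.111  0.136] max [0.646 0.042 0.154]
top hinge 0.71 [285. 180.] 4271 [ 0.562 -0.031  0.14 ] min [ 0.459 -0.112  0.136] max [0.646 0.042 0.168]
top glass_tray 0.64 [369. 215.] 2201 [ 0.488 -0.265  0.01 ] min [ 0.371 -0.353  0.005] max [ 0.613 -0.22   0.023]
top shaker 0.89 [378. 110.] 1287 [
[... 709 characters left out ...]
_front 0.81 [275. 193.] 2791 [ 0.565 -0.018  0.14 ] min [ 0.458 -0.109  0.13 ] max [0.649 0.052 0.167]
side slot_front 0.74 [272. 213.] 4411 [0.552 0.009 0.137] min [ 0.465 -0.099  0.014] max [0.643 0.064 0.153]
side ridge 0.5 [285. 195.] 53 [ 0.537 -0.028  0.149] min [ 0.532 -0.042  0.14 ] max [ 0.546 -0.011  0.154]
side tab 0.67 [273. 196.] 2651 [ 0.568 -0.02   0.14 ] min [ 0.457 -0.107  0.131] max [0.65  0.05  0.155]
side glass_tray 0.77 [337. 189.] 1373 [ 0.477 -0.254  0.009] min [ 0.371 -0.339 -0.   ] max [ 0.616 -0.214  0.014]
side shaker 0.58 [259. 130.] 1322 [ 0.742 -0.251  0.124] min [ 0.716 -0.285  0.008] max [ 0.78  -0.235  0.206]
1.0 [1.79993816e+02 2.39258553e-04 2.56545003e+01]
```

```bash
python3 - <<'E'
import cv2
a=cv2.imread('pics/top0.png')[80:340,100:420]
cv2.imwrite('pics/top0c.png',cv2.resize(a,None,fx=2.3,fy=2.3))
E
python3 - <<'E'
from h import *
# housing rectangle from top depth: points at z .149-.155 near the bucket
for c in('top','side'):
    d=np.load(c+'.npy');w=cloud(c,d>0,d)
    r=np.hypot(w[:,0]-.565,w[:,1]+.03)
    lid=w[(abs(w[:,2]-.140)<.004)&(r<.13)]
    print(c,'lid',cv2.minEnclosingCircle(lid[np.hypot(lid[:,0]-.565,lid[:,1]+.03)<.095][:,:2].astype('f')))
    h=w[(abs(w[:,2]-.152)<.0035)&(r<.08)];print('housing',len(h),cv2.minAreaRect(h[:,:2].astype('f')))
    t=w[(w[:,2]>.161)&(w[:,2]<.178)&(r<.14)];print('tongs',len(t),cv2.minAreaRect(t[:,:2].astype('f')),t.mean(0))
    y=w[(abs(w[:,2]-.012)<.006)&(abs(w[:,0]-.535)<.135)&(abs(w[:,1]-.32)<.08)];print('tray',cv2.minAreaRect(y[:,:2].astype('f')))
    b=w[(w[:,2]>.120)&(w[:,2]<.144)&(w[:,0]<.49)&(r<.14)];print('tab',b.min(0),b.max(0), b[b[:,0]<b[:,0].min()+.01].mean(0))
E
```

```text
top lid ((0.5632557272911072, -0.03331199288368225), 0.09460903704166412)
housing 639 ((0.5404886603355408, -0.028323352336883545), (0.1049564778804779, 0.11826883256435394), 38.8978271484375)
tongs 266 ((0.5230443477630615, -0.013710364699363708), (0.04224671423435211, 0.17386381328105927), 3.5693609714508057) [ 0.5251764  -0.01299757  0.16920011]
tray ((0.5395063757896423, 0.31610095500946045), (0.13136090338230133, 0.2547043263912201), 81.19775390625)
tab [ 0.44399928 -0.07362549  0.13575803] [0.48833096 0.01286565 0.14360786] [ 0.44963131 -0.01124245  0.13944502]
side lid ((0.5648943781852722, -0.02918652445077896), 0.0946715697646141)
housing 457 ((0.5413392782211304, -0.024458669126033783), (0.10866595059633255, 0.11766902357339859), 37.193206787109375)
tongs 284 ((0.5297885537147522, -0.010045059025287628), (0.044271111488342285, 0.17718461155891418), 7.747879981994629) [ 0.52682267 -0.00679041  0.16724514]
tray ((0.5392675399780273, 0.3196137845516205), (0.1317150592803955, 0.25104573369026184), 81.13377380371094)
tab [ 0.44570394 -0.07172748  0.1202209 ] [0.48979963 0.01751738 0.14376012] [ 0.45134819 -0.00476415  0.13827388]
```

View pics/top0c.png

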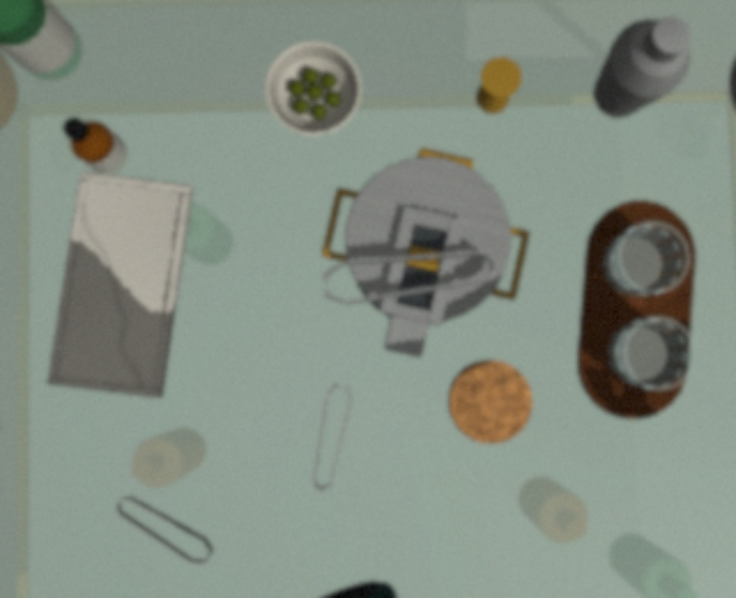

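View pics/side0.png

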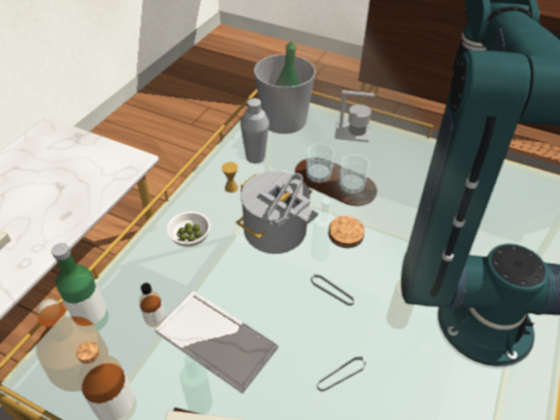

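The top crop shows the bucket at (428,240) with its tab at (407,335). The tongs lie across it roughly along world y, the tray is on the left and two smaller tongs are decoys on the cart. The side view agrees. Next is a wrist look from above.

```bash
cat >> h.py <<'E'
def go(pos,rpy=None):
    o=bot.get_obs();R0=Ro.from_euler('xyz',o['orientation'],degrees=True)
    dl=R0.inv().apply(np.array(pos)-o['tcp_pos'])*100
    rv=(R0.inv()*Ro.from_euler('xyz',rpy,degrees=True)).as_rotvec() if rpy is not None else np.zeros(3)
    print('lin cm',np.round(dl,2),'|',round(float(np.linalg.norm(dl)),1),'turn',np.round(rv,3),'rows>=',int(np.ceil(max(np.linalg.norm(dl)/6.2,np.linalg.norm(rv)/.186))))
E
python3 - <<'E'
from h import *
o=bot.get_obs();C=bot.calibration('wrist');R=np.array(C['R']);c=-R.T@np.array(C['t'])
Rt=Ro.from_euler('xyz',o['orientation'],degrees=True)
print(o['tcp_pos'],'cam in tool',Rt.inv().apply(c-o['tcp_pos']),'axis',Rt.inv().apply(R[2]),C['K'])
go([.54,-.02,.38],[180,0,90])
E
```

```text
[ 0.23812953 -0.49577662  0.25635628] cam in tool [ 0.08225071 -0.00048123 -0.11815809] axis [-3.22605838e-01 -1.63631169e-04  9.46533384e-01] [[373.44832892   0.         281.62730535]
 [  0.         373.44832892 202.53274135]
 [  0.           0.           1.        ]]
lin cm [ 47.81 -29.82 -12.37] | 57.7 turn [ 0.     0.    -1.123] rows>= 10
```

Request:
{"method": "arm_command", "body": {"deltas": [{"linear":[3.7,-2.3,-2],"turn":[0,0,0]},{"linear":[3.7,-2.3,-2],"turn":[0,0,0]},{"linear":[3.7,-2.3,-2],"turn":[0,0,0]},{"linear":[3.7,-2.3,-2],"turn":[0,0,0]},{"linear":[3.7,-2.3,-1.5],"turn":[0,0,0]},{"linear":[3.7,-2.3,-1.5],"turn":[0,0,0]},{"linear":[3.7,-2.3,-1],"turn":[0,0,0]},{"linear":[3.7,-2.3,-0.4],"turn":[0,0,0]},{"linear":[3.7,-2.3,0],"turn":[0,0,0]},{"linear":[3.7,-2.3,0],"turn":[0,0,0]},{"linear":[3.7,-2.3,0],"turn":[0,0,0]},{"linear":[3.7,-2.3,0],"turn":[0,0,0]},{"linear":[3.4,-2.2,0],"turn":[0,0,0]},{"linear":[0,0,0],"turn":[0,0,-0.16]},{"linear":[0,0,0],"turn":[0,0,-0.16]},{"linear":[0,0,0],"turn":[0,0,-0.16]},{"linear":[0,0,0],"turn":[0,0,-0.16]},{"linear":[0,0,0],"turn":[0,0,-0.16]},{"linear":[0,0,0],"turn":[0,0,-0.16]},{"linear":[0,0,0],"turn":[0,0,-0.16]}], "jaw": 1}}

```text
time_s: 3.5
tcp_pos: [0.54, -0.0202, 0.3803]
orientation: [180.0, 0.0, 90.1]
wrist_force: [-0.1, -0.3, 0.0]
width: 1.0
finger_force: 0.0
```

```bash
cat > m.py <<'E'
from h import *
import sys
n=sys.argv[1]
C=bot.calibration('wrist');p,d=bot.get_image('wrist');cv2.imwrite(f'pics/{n}.png',p[...,::-1]);np.save(n+'.npy',d)
o=bot.get_obs();print(o['time_s'],o['tcp_pos'],o['orientation'])
for l in sys.argv[2:]:
    for m in bot.masks_of('wrist',l)[:3]:
        k=m['pixels'];w=cloud('wrist',k,d,C);print(l,round(m['p'],2),np.round(m['point']),len(w),len(w) and (np.round(np.median(w,0),3),np.round(np.percentile(w,2,0),3),np.round(np.percentile(w,98,0),3)))
w=cloud('wrist',d>0,d,C);np.save('w.npy',w)
for a,b,nm in((.160,.176,'tongs'),(.149,.1548,'housing'),(.137,.143,'lid')):
    h=w[(w[:,2]>a)&(w[:,2]<b)&(np.hypot(w[:,0]-.55,w[:,1]+.02)<.14)]
    if len(h)>20: print(nm,len(h),cv2.minAreaRect(h[:,:2].astype('f')),np.median(h,0))
E
python3 m.py w1 tongs tongs_bow tongs_claws ridge slot_front tab
```

```text
3.55 [ 0.5399755  -0.02020147  0.38032764] [1.79996591e+02 3.90445078e-03 9.03104827e+01]
tongs 0.59 [124.  52.] 692 (array([0.348, 0.08 , 0.012]), array([ 0.294,  0.055, -0.   ]), array([0.412, 0.099, 0.015]))
tongs 0.58 [249. 162.] 1971 (array([ 0.518, -0.009,  0.17 ]), array([ 0.499, -0.096,  0.152]), array([0.545, 0.073, 0.172]))
tongs 0.46 [308. 167.] 24076 (array([ 0.564, -0.023,  0.141]), array([ 0.457, -0.109,  0.137]), array([0.646, 0.045, 0.154]))
tongs_bow 0.93 [248. 165.] 2191 (array([ 0.518, -0.008,  0.17 ]), array([ 0.498, -0.098,  0.002]), array([0.545, 0.073, 0.172]))
tongs_bow 0.74 [121.  71.] 661 (array([0.344, 0.077, 0.013]), array([ 0.294,  0.055, -0.   ]), array([0.412, 0.098, 0.015]))
tongs_claws 0.64 [250. 161.] 1889 (array([ 0.517, -0.009,  0.17 ]), array([ 0.499, -0.096,  0.154]), array([0.545, 0.073, 0.172]))
tongs_claws 0.55 [90. 61.] 254 (array([0.305, 0.079, 0.012]), array([0.294, 0.06 , 0.002]), array([0.412, 0.098, 0.015]))
ridge 0.58 [286. 171.] 575 (array([ 0.545, -0.027,  0.146]), array([ 0.532, -0.044,  0.143]), array([ 0.555, -0.012,  0.153]))
ridg
[... 278 characters left out ...]
 (array([ 0.439, -0.287,  0.069]), array([ 0.404, -0.319,  0.016]), array([ 0.476, -0.244,  0.099]))
tab 0.75 [309. 165.] 23509 (array([ 0.565, -0.023,  0.141]), array([ 0.458, -0.108,  0.138]), array([0.645, 0.044, 0.153]))
tongs 1786 ((0.5236988663673401, -0.012747310101985931), (0.042934294790029526, 0.17440852522850037), 4.504668712615967) [ 0.51831355 -0.00502556  0.17036237]
housing 4480 ((0.5267816781997681, -0.016823679208755493), (0.11294706910848618, 0.15274669229984283), 42.39984130859375) [ 0.5364054  -0.02481492  0.15248502]
lid 18201 ((0.557366132736206, -0.025362759828567505), (0.17290790379047394, 0.19493062794208527), 39.617942810058594) [ 0.57121218 -0.0208515   0.14055869]
```

View pics/w1.png

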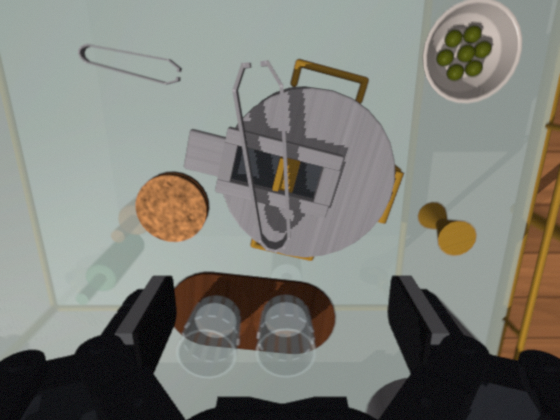

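The wrist view has image right = +x and up = +y. The tongs run from the bow at (272,245) to the claws at (255,65), long axis at about 94.5°, centre (0.524,-0.013), length 174 mm and top at 0.170, all matching the given sizes. Slot and ridge show at (285,173) and the tab at (203,150). Going down to grasp.

Request:
{"method": "arm_command", "body": {"deltas": [{"linear":[0.75,-1.63,3],"turn":[0,0,-0.073]},{"linear":[0,0,4.5],"turn":[0,0,0]},{"linear":[0,0,4.5],"turn":[0,0,0]},{"linear":[0,0,4],"turn":[0,0,0]},{"linear":[0,0,2.5],"turn":[0,0,0]},{"linear":[0,0,1.2],"turn":[0,0,0]},{"linear":[0,0,0.5],"turn":[0,0,0]},{"linear":[0,0,0],"turn":[0,0,0]}]}}

```text
time_s: 4.85
tcp_pos: [0.5242, -0.0127, 0.1792]
orientation: [179.9, 0.0, 94.0]
wrist_force: [-0.9, 0.1, -0.3]
width: 1.002
finger_force: 0.0
```

Request:
{"method": "arm_command", "body": {"deltas": [{"linear":[0,0,0],"turn":[0,0,0]},{"linear":[0,0,0],"turn":[0,0,0]},{"linear":[0,0,0],"turn":[0,0,0]},{"linear":[0,0,0],"turn":[0,0,0]},{"linear":[0,0,0],"turn":[0,0,0]},{"linear":[0,0,0],"turn":[0,0,0]}], "jaw": 0, "grip_force": 40}}

```text
time_s: 5.6
tcp_pos: [0.5243, -0.0127, 0.1793]
orientation: [179.9, 0.0, 94.0]
wrist_force: [0.7, -0.4, 5.1]
width: 0.428
finger_force: 40.5
```

Request:
{"method": "arm_command", "body": {"deltas": [{"linear":[0,0,-0.5],"turn":[0,0,0]},{"linear":[0,0,-1.5],"turn":[0,0,0]},{"linear":[0,0,-3],"turn":[0,0,0]},{"linear":[0,0,-3],"turn":[0,0,0]},{"linear":[1.5,0.2,0],"turn":[0,0,0]},{"linear":[3.5,0.4,0],"turn":[0,0,0]},{"linear":[4.5,0.5,0],"turn":[0,0,0]},{"linear":[4.5,0.5,0],"turn":[0,0,0]},{"linear":[4.5,0.5,0],"turn":[0,0,0]},{"linear":[4.5,0.5,0],"turn":[0,0,0]},{"linear":[4.5,0.5,0],"turn":[0,0,0]},{"linear":[3.5,0.4,0],"turn":[0,0,0]},{"linear":[1.9,0.3,0],"turn":[0,0,0]},{"linear":[0,0,0],"turn":[0,0,0]}]}}

```text
time_s: 7.35
tcp_pos: [0.5379, 0.3191, 0.2567]
orientation: [-179.9, 0.1, 94.1]
wrist_force: [0.3, -0.0, -0.8]
width: 0.43
finger_force: 40.0
```

Request:
{"method": "arm_command", "body": {"deltas": [{"linear":[0,0,0],"turn":[0,0,-0.1]},{"linear":[0,0,0],"turn":[0,0,-0.16]},{"linear":[0,0,0],"turn":[0,0,-0.16]},{"linear":[0,0,0],"turn":[0,0,-0.16]},{"linear":[0,0,0],"turn":[0,0,-0.16]},{"linear":[0,0,0],"turn":[0,0,-0.16]},{"linear":[0,0,0],"turn":[0,0,-0.16]},{"linear":[0,0,0],"turn":[0,0,-0.16]},{"linear":[0,0,0],"turn":[0,0,-0.124]},{"linear":[0,0,3],"turn":[0,0,0]},{"linear":[0,0,4.5],"turn":[0,0,0]},{"linear":[0,0,4.5],"turn":[0,0,0]},{"linear":[0,0,0],"turn":[0,0,0]}]}}

```text
time_s: 8.98
tcp_pos: [0.5359, 0.3152, 0.133]
orientation: [-179.6, -0.5, 170.9]
wrist_force: [0.2, -1.2, -0.8]
width: 0.431
finger_force: 40.3
```

```bash
cat > t.py <<'E'
from h import *
import sys
c=sys.argv[1];zmin=float(sys.argv[2]);zmax=float(sys.argv[3]);n=sys.argv[4]
C=bot.calibration(c);p,d=bot.get_image(c);cv2.imwrite(f'pics/{n}.png',p[...,::-1])
w=cloud(c,d>0,d,C);r=np.hypot(w[:,0]-.539,w[:,1]-.318)
h=w[(r<.12)&(w[:,2]>zmin)&(w[:,2]<zmax)]
print(bot.get_obs()['time_s'],len(h),cv2.minAreaRect(h[:,:2].astype('f')),np.percentile(h,[1,50,99],0).round(3))
y=w[(abs(w[:,2]-.012)<.006)&(abs(w[:,0]-.539)<.14)&(abs(w[:,1]-.318)<.085)];print('tray',cv2.minAreaRect(y[:,:2].astype('f')))
for m in bot.masks_of(c,'tongs')[:3]:
    q=cloud(c,m['pixels'],d,C);print(round(m['p'],2),m['point'],np.percentile(q,[2,50,98],0).round(3).tolist())
E
python3 t.py wrist .08 .14 w2
```

```text
9.025 12460 ((0.5249021649360657, 0.31619709730148315), (0.15559625625610352, 0.0630638524889946), 2.6419677734375) [[0.449 0.286 0.107]
 [0.52  0.318 0.124]
 [0.587 0.347 0.139]]
tray ((0.5445658564567566, 0.3169119656085968), (0.13049590587615967, 0.26586323976516724), 81.11773681640625)
0.63 [238.1, 212.1] [[0.45, 0.294, 0.105], [0.501, 0.316, 0.124], [0.585, 0.343, 0.126]]
```

View pics/w2.png

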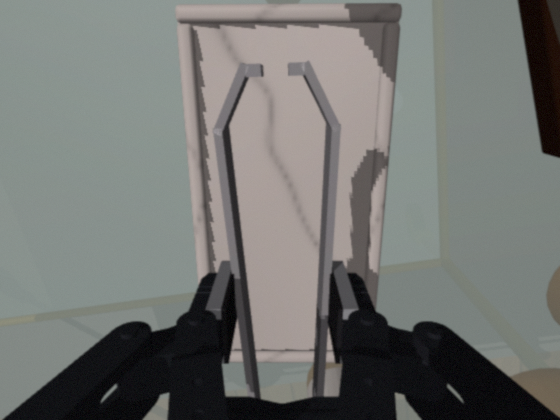

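The tongs are held level and parallel to the tray in the wrist view, claws at (275,70), well between the rims. Lowering.

Request:
{"method": "arm_command", "body": {"deltas": [{"linear":[-0.3,0.2,2.5],"turn":[0,0,0]},{"linear":[0,0,3],"turn":[0,0,0]},{"linear":[0,0,2],"turn":[0,0,0]},{"linear":[0,0,1],"turn":[0,0,0]},{"linear":[0,0,0.5],"turn":[0,0,0]},{"linear":[0,0,0.3],"turn":[0,0,0]},{"linear":[0,0,0],"turn":[0,0,0]},{"linear":[0,0,0],"turn":[0,0,0]}]}}

```text
time_s: 10.07
tcp_pos: [0.5422, 0.3199, 0.046]
orientation: [180.0, 0.1, 171.0]
wrist_force: [-0.4, -1.0, -0.3]
width: 0.424
finger_force: 40.3
```

Request:
{"method": "arm_command", "body": {"deltas": [{"linear":[0,0,0.4],"turn":[0,0,0]},{"linear":[0,0,0.3],"turn":[0,0,0]},{"linear":[0,0,0.1],"turn":[0,0,0]},{"linear":[0,0,0.05],"turn":[0,0,0]},{"linear":[0,0,0],"turn":[0,0,0]}]}}

```text
time_s: 10.7
tcp_pos: [0.5419, 0.3197, 0.0374]
orientation: [180.0, 0.0, 171.0]
wrist_force: [-2.3, -1.5, 3.2]
width: 0.43
finger_force: 40.6
```

Request:
{"method": "arm_command", "body": {"deltas": [{"linear":[0,0,0],"turn":[0,0,0]},{"linear":[0,0,0],"turn":[0,0,0]},{"linear":[0,0,0],"turn":[0,0,0]},{"linear":[0,0,-1],"turn":[0,0,0]},{"linear":[0,0,-2.5],"turn":[0,0,0]},{"linear":[0,0,-4.5],"turn":[0,0,0]},{"linear":[0,0,-5],"turn":[0,0,0]},{"linear":[0,0,-5],"turn":[0,0,0]},{"linear":[0,0,-3],"turn":[0,0,0]},{"linear":[0,0,0],"turn":[0,0,0]}], "jaw": 0.65}}

```text
time_s: 11.95
tcp_pos: [0.5432, 0.3203, 0.2518]
orientation: [179.7, 0.4, 171.0]
wrist_force: [0.3, -0.3, -1.0]
width: 0.652
finger_force: 0.0
```

```bash
python3 t.py wrist .020 .04 w3; python3 - <<'E'
from h import *
# tool yaw along bucket front direction etc
go([.52,-.02,.33],[180,0,169])
E
```

```text
12.0 1540 ((0.5411670804023743, 0.3202758729457855), (0.04226410388946533, 0.17413330078125), 83.3160400390625) [[0.455 0.297 0.02 ]
 [0.534 0.317 0.028]
 [0.626 0.348 0.03 ]]
tray ((0.5445538759231567, 0.31676363945007324), (0.13027571141719818, 0.2657904624938965), 81.15109252929688)
0.87 [293.8, 169.2] [[0.457, 0.298, 0.01], [0.542, 0.314, 0.028], [0.625, 0.347, 0.03]]
lin cm [ -3.16 -33.88  -8.35] | 35.0 turn [-0.    -0.     0.035] rows>= 6
```

The tongs lie in the tray: centre (0.541,0.320), top at 0.028, size 42×174. Now back over the bucket for the lock.

Request:
{"method": "arm_command", "body": {"deltas": [{"linear":[-0.3,-2,-2],"turn":[0,0,0]},{"linear":[-0.4,-4,-2],"turn":[0,0,0]},{"linear":[-0.4,-5,-2],"turn":[0,0,0.1]},{"linear":[0,-5,-1.3],"turn":[0,0,0.16]},{"linear":[0.8,-5,0],"turn":[0,0,0.16]},{"linear":[1.7,-4.7,0],"turn":[0,0,0.16]},{"linear":[2.4,-4.4,0],"turn":[0,0,0.16]},{"linear":[2.3,-2.7,0],"turn":[0,0,0.16]},{"linear":[0,0,0],"turn":[0,0,0.16]},{"linear":[0,0,0],"turn":[0,0,0.16]},{"linear":[0,0,0],"turn":[0,0,0.16]},{"linear":[0,0,0],"turn":[0,0,0.16]},{"linear":[0,0,0],"turn":[0,0,0.16]},{"linear":[0,0,0],"turn":[0,0,0.06]},{"linear":[0,0,0],"turn":[0,0,0]}], "jaw": 0}}

```text
time_s: 13.92
tcp_pos: [0.3721, 0.0723, 0.3197]
orientation: [-180.0, 0.0, 70.2]
wrist_force: [0.2, -0.5, 0.2]
width: -0.001
finger_force: 0.0
```

```bash
python3 m.py w4 ridge slot_front tab | cut -c1-300; python3 - <<'E'
from h import *
w=np.load('w.npy')
near=np.hypot(w[:,0]-.563,w[:,1]+.03)
hs=w[(abs(w[:,2]-.152)<.003)&(near<.075)]
print('housing',len(hs),cv2.minAreaRect(hs[:,:2].astype('f')))
l=w[(abs(w[:,2]-.140)<.003)&(near<.13)]
from scipy.optimize import least_squares
hull=cv2.convexHull(l[(l[:,0]>.50)][:,:2].astype('f'))[:,0]
s=least_squares(lambda q:np.hypot(*(hull-q[:2]).T)-q[2],[.563,-.03,.087],loss='soft_l1',f_scale=.002);print('disc',s.x)
E
```

```text
13.975 [0.37222308 0.07239747 0.31969566] [-1.79975067e+02  3.63639187e-02  7.01856454e+01]
ridge 0.56 [510. 225.] 984 (array([ 0.539, -0.028,  0.146]), array([ 0.53 , -0.044,  0.141]), array([ 0.554, -0.011,  0.153]))
ridge 0.37 [344. 274.] 4190 (array([ 0.392, -0.101,  0.024]), array([ 0.355, -0.15 ,  0.004]), array([ 0.432, -0.06 ,  0.026]))
slot_front 0.86 [500. 221.] 21357 (array([ 0.534, -0.014,  0.141]), array([ 0.454, -0.108,  0.137]), array([0.585, 0.049, 0.153]))
tab 0.92 [501. 216.] 21299 (array([ 0.534, -0.014,  0.141]), array([ 0.454, -0.108,  0.138]), array([0.585, 0.048, 0.153]))
housing 5063 ((0.5297406911849976, -0.02475310117006302), (0.06470048427581787, 0.101664699614048), 75.62751007080078) [ 0.5265737  -0.0179726   0.15230772]
lid 14376 ((0.5131487846374512, -0.027480363845825195), (0.17270790040493011, 0.14271922409534454), 83.5247573852539) [ 0.53630127 -0.00955105  0.1404907 ]
housing 3994 ((0.5342977643013, -0.025960773229599), (0.06472713500261307, 0.0921398401260376), 75.7292709350586)
disc [ 0.5638705  -0.03302426  0.08595084]
```

View pics/w4.png

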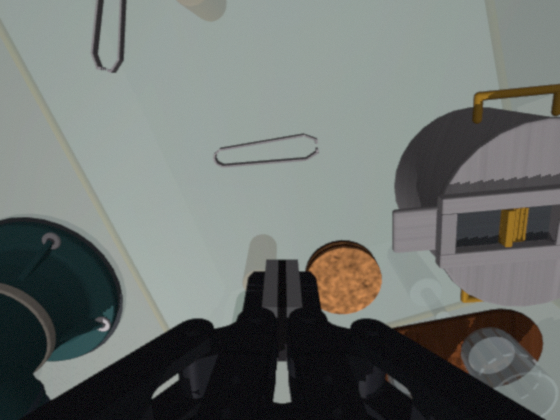

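The housing reads 64.7 mm wide with its long axis at -14.3°, so the bucket yaw is about -14.3°. My turning move ended short of the bucket, but it touched nothing. Re-centring over the slot.

```bash
python3 -c "
from h import *
go([.525,-.022,.29],[180,0,75.7])"
```

```text
lin cm [-3.74 17.56  2.98] | 18.2 turn [-0.     0.    -0.096] rows>= 3
```

Request:
{"method": "arm_command", "body": {"deltas": [{"linear":[-0.54,2.56,0.2],"turn":[0,0,0]},{"linear":[-0.8,4,0.7],"turn":[0,0,0]},{"linear":[-0.8,4,0.7],"turn":[0,0,0]},{"linear":[-0.8,4,0.7],"turn":[0,0,0]},{"linear":[-0.8,3,0.7],"turn":[0,0,-0.096]},{"linear":[0,0,0],"turn":[0,0,0]},{"linear":[0,0,0],"turn":[0,0,0]}]}}

```text
time_s: 15.0
tcp_pos: [0.5248, -0.0215, 0.2898]
orientation: [-180.0, -0.0, 75.7]
wrist_force: [1.2, 1.1, -0.1]
width: -0.002
finger_force: 0.0
```

```bash
python3 m.py w5 ridge  | cut -c1-300; python3 - <<'E'
from h import *
w=np.load('w.npy')
from scipy.optimize import least_squares
near=np.hypot(w[:,0]-.563,w[:,1]+.03)
hs=w[(abs(w[:,2]-.1525)<.003)&(near<.085)]
r=cv2.minAreaRect(hs[:,:2].astype('f'));print('housing',len(hs),r)
l=w[(abs(w[:,2]-.140)<.003)&(near<.13)]
hull=cv2.convexHull(l[(l[:,0]>.50)][:,:2].astype('f'))[:,0]
s=least_squares(lambda q:np.hypot(*(hull-q[:2]).T)-q[2],[.563,-.03,.087],loss='soft_l1',f_scale=.002);print('disc',s.x)
c=s.x[:2]
a=np.radians(-14.3);u=np.array([np.cos(a),np.sin(a)]);v=np.array([-u[1],u[0]])
B=np.c_[(w[:,:2]-c)@u,(w[:,:2]-c)@v,w[:,2]]
b=B[(abs(B[:,1])<.01)]
for i in np.arange(-.125,.06,.003):
    k=b[abs(b[:,0]-i)<.0015]
    if len(k):print(round(i,3),np.median(k[:,2]).round(4),end='; ')
t=B[(B[:,0]<-.09)&(B[:,0]>-.13)&(abs(B[:,2]-.14)<.004)];print('\ntab',t.min(0),t.max(0))
# tab side direction
for i in(-.118,-.110,-.102):
    k=t[abs(t[:,0]-i)<.003];print(i,k[:,1].min(),k[:,1].max())
E
```

```text
15.05 [ 0.52468257 -0.0212639   0.29028322] [ 1.79984409e+02 -1.11411480e-02  7.56806976e+01]
ridge 0.94 [306. 196.] 1151 (array([ 0.543, -0.028,  0.146]), array([ 0.532, -0.044,  0.143]), array([ 0.554, -0.011,  0.153]))
ridge 0.33 [334. 179.] 43631 (array([ 0.566, -0.018,  0.141]), array([ 0.46 , -0.108,  0.099]), array([0.645, 0.063, 0.153]))
housing 8240 ((0.5355327129364014, -0.026492618024349213), (0.06454502791166306, 0.11241117119789124), 75.65397644042969) [ 0.53742165 -0.02421387  0.15248599]
lid 31576 ((0.5582493543624878, -0.02529779076576233), (0.17098334431648254, 0.19821517169475555), 40.67961502075195) [ 0.57295235 -0.0175417   0.14057021]
housing 8070 ((0.5355234146118164, -0.02651544287800789), (0.06449638307094574, 0.11240718513727188), 75.66790008544922)
disc [ 0.5660747  -0.03367915  0.08617197]
-0.125 0.0006; -0.122 0.1396; -0.119 0.1401; -0.116 0.1403; -0.113 0.1405; -0.11 0.1404; -0.107 0.1404; -0.104 0.1405; -0.101 0.1405; -0.098 0.1408; -0.095 0.1408; -0.092 0.1409; -0.089 0.1411; -0.086 0.1526; -0.083 0.1533; -0.08 0.328; -0.077 0.3264; -0.074 0.3217; -0.07
[... 154 characters left out ...]
2; -0.038 0.1417; -0.035 0.2801; -0.032 0.2823; -0.029 0.1531; -0.026 0.3117; -0.023 0.32; -0.02 0.3221; -0.017 0.3224; -0.014 0.3221; -0.011 0.3258; -0.008 0.3288; -0.005 0.3231; -0.002 0.1412; 0.001 0.1412; 0.004 0.1411; 0.007 0.1415; 0.01 0.1524; 0.013 0.1525; 0.016 0.1525; 0.019 0.1525; 0.022 0.1525; 0.025 0.1524; 0.028 0.1405; 0.031 0.1404; 0.034 0.1406; 0.037 0.1407; 0.04 0.1405; 0.043 0.1405; 0.046 0.1406; 0.049 0.1406; 0.052 0.1405; 0.055 0.1405; 0.058 0.1405; 
tab [-0.12355622 -0.01995666  0.13606168] [-0.09000769  0.01984616  0.14312232]
-0.118 -0.019294342201127142 0.019846156415950982
-0.11 -0.01990889168853272 0.01968838111848981
-0.102 -0.019711136943221113 0.019479971596154323
```

View pics/w5.png

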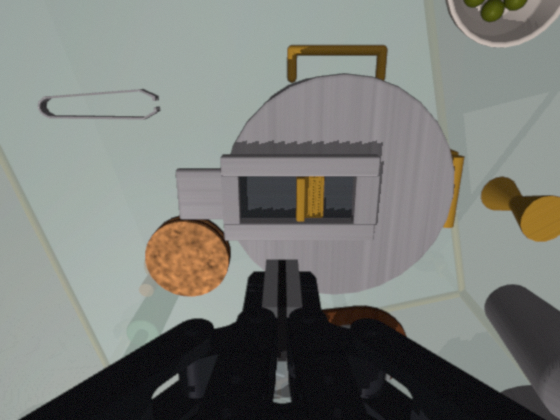

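The wrist view shows the locked ridge at (301,200) and the free slot part around (267,197). Tab width 40 and length match the description. The slot_front point comes out at (0.513,-0.020). Going down with the fingers shut.

Request:
{"method": "arm_command", "body": {"deltas": [{"linear":[-0.15,-1.2,2],"turn":[0,0,0]},{"linear":[0,0,3],"turn":[0,0,0]},{"linear":[0,0,3],"turn":[0,0,0]},{"linear":[0,0,1.5],"turn":[0,0,0]},{"linear":[0,0,0.5],"turn":[0,0,0]},{"linear":[0,0,0],"turn":[0,0,0]}]}}

```text
time_s: 15.85
tcp_pos: [0.5135, -0.0201, 0.1907]
orientation: [179.9, -0.0, 75.7]
wrist_force: [0.7, 0.4, -0.5]
width: -0.008
finger_force: 0.0
```

```bash
python3 m.py w6 ridge  | cut -c1-300; python3 -c "
from h import *
go([.5127,-.0201,.169],[180,0,75.7])"
```

```text
15.9 [ 0.51374609 -0.02022236  0.19115152] [ 1.79866040e+02 -9.62080173e-03  7.56807441e+01]
ridge 0.69 [339. 253.] 2581 (array([ 0.543, -0.027,  0.146]), array([ 0.531, -0.044,  0.143]), array([ 0.554, -0.011,  0.153]))
tongs 347 ((0.5148311257362366, -0.011360817588865757), (0.005623206961899996, 0.024617495015263557), 74.72870635986328) [ 0.51552338 -0.01001269  0.1736394 ]
housing 16648 ((0.5358416438102722, -0.026454538106918335), (0.06488871574401855, 0.11283304542303085), 75.5781021118164) [ 0.54416052 -0.01497489  0.15245674]
lid 58662 ((0.5542705059051514, -0.03804193437099457), (0.1951742321252823, 0.17382483184337616), 21.642118453979492) [ 0.58373857 -0.00157802  0.14055004]
lin cm [-0.01 -0.12  2.23] | 2.2 turn [ 0.003 -0.    -0.   ] rows>= 1
```

View pics/w6.png

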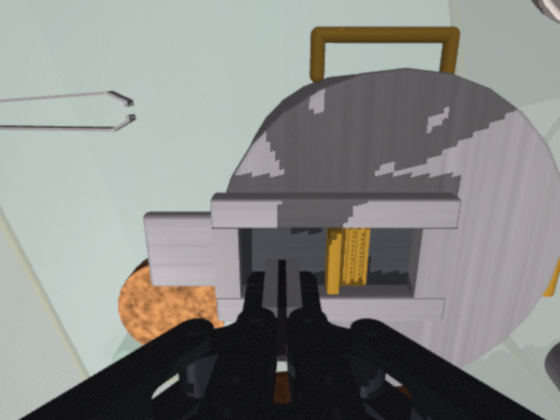

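The fingertips at (283,270) stand over the free slot part, between its front end at col 240 and the ridge at col 333. Descending and pushing.

Request:
{"method": "arm_command", "body": {"deltas": [{"linear":[0,-0.1,1],"turn":[0,0,0]},{"linear":[0,0,0.8],"turn":[0,0,0]},{"linear":[0,0,0.35],"turn":[0,0,0]},{"linear":[0,0,0],"turn":[0,0,0]}]}}

```text
time_s: 16.45
tcp_pos: [0.5119, -0.0199, 0.1677]
orientation: [-179.9, 0.0, 75.7]
wrist_force: [-0.8, 0.8, 0.5]
width: 0.001
finger_force: 0.0
```

Request:
{"method": "arm_command", "body": {"deltas": [{"linear":[0,0.4,0],"turn":[0,0,0]},{"linear":[0,0.4,0],"turn":[0,0,0]},{"linear":[0,0.4,0],"turn":[0,0,0]},{"linear":[0,0.4,0],"turn":[0,0,0]},{"linear":[0,0.4,0],"turn":[0,0,0]},{"linear":[0,0.4,0],"turn":[0,0,0]},{"linear":[0,0.2,0],"turn":[0,0,0]},{"linear":[0,0,0],"turn":[0,0,0]}]}}

```text
time_s: 17.45
tcp_pos: [0.5378, -0.0265, 0.1684]
orientation: [180.0, 0.0, 75.7]
wrist_force: [-0.4, 1.1, 1.8]
width: -0.002
finger_force: 0.7
```

Request:
{"method": "arm_command", "body": {"deltas": [{"linear":[0,0.3,0],"turn":[0,0,0]},{"linear":[0,0.2,0],"turn":[0,0,0]},{"linear":[0,0,0],"turn":[0,0,0]}]}}

```text
time_s: 17.82
tcp_pos: [0.5423, -0.0277, 0.1684]
orientation: [180.0, 0.0, 75.7]
wrist_force: [-1.6, 0.3, 2.9]
width: -0.002
finger_force: 1.3
```

Request:
{"method": "arm_command", "body": {"deltas": [{"linear":[0,0.3,0],"turn":[0,0,0]},{"linear":[0,0.2,0],"turn":[0,0,0]},{"linear":[0,0,0],"turn":[0,0,0]}]}}

```text
time_s: 18.2
tcp_pos: [0.5432, -0.0278, 0.1682]
orientation: [-179.4, 0.0, 75.7]
wrist_force: [-14.0, 1.7, 9.2]
width: -0.001
finger_force: 8.3
```

End stop reached, since the force jumped to 14 N after about 2 N while sliding. Backing off, lifting out and turning for the tab.

Request:
{"method": "arm_command", "body": {"deltas": [{"linear":[0,-0.9,0],"turn":[0,0,0]},{"linear":[0,-0.2,0],"turn":[0,0,0]},{"linear":[0,0,-1.5],"turn":[0,0,0]},{"linear":[0,0,-3],"turn":[0,0,0]},{"linear":[0,-2,-4],"turn":[0,0,0]},{"linear":[0,-3,-3],"turn":[0,0,0]},{"linear":[0,-1.5,0],"turn":[0,0,-0.131]},{"linear":[0,0,0],"turn":[0,0,-0.16]},{"linear":[0,0,0],"turn":[0,0,-0.16]},{"linear":[0,0,0],"turn":[0,0,-0.16]},{"linear":[0,0,0],"turn":[0,0,-0.16]},{"linear":[0,0,0],"turn":[0,0,-0.16]},{"linear":[0,0,0],"turn":[0,0,-0.16]},{"linear":[0,0,0],"turn":[0,0,-0.16]},{"linear":[0,0,0],"turn":[0,0,-0.16]},{"linear":[0,0,0],"turn":[0,0,-0.16]},{"linear":[0,0,0],"turn":[0,0,0]}], "jaw": 1}}

```text
time_s: 20.32
tcp_pos: [0.4738, -0.0102, 0.2831]
orientation: [-180.0, 0.0, 165.6]
wrist_force: [-0.5, 0.3, -0.6]
width: 0.998
finger_force: 0.0
```

```bash
python3 m.py w7 ridge tab | cut -c1-300; python3 - <<'E'
from h import *
w=np.load('w.npy');c=np.array([.566,-.0337]);a=np.radians(-14.3);u=np.array([np.cos(a),np.sin(a)]);v=np.array([-u[1],u[0]])
B=np.c_[(w[:,:2]-c)@u,(w[:,:2]-c)@v,w[:,2]]
t=B[(B[:,0]<-.092)&(B[:,0]>-.13)&(abs(B[:,2]-.14)<.004)&(abs(B[:,1])<.05)];print('tab',np.percentile(t,1,0),np.percentile(t,99,0))
b=B[(abs(B[:,1])<.015)&(B[:,2]<.16)]
for i in np.arange(-.08,.03,.003):
    k=b[abs(b[:,0]-i)<.0015]
    if len(k):print(round(i,3),np.percentile(k[:,2],90).round(4),end='; ')
p=c-.110*u;go([p[0],p[1],.146],[180,0,165.7])
E
```

```text
20.375 [ 0.47373843 -0.01016462  0.2830804 ] [-1.79993125e+02  3.26889316e-02  1.65526617e+02]
tab 0.6 [281. 288.] 33468 (array([ 0.548, -0.026,  0.141]), array([ 0.454, -0.11 ,  0.139]), array([0.64 , 0.043, 0.153]))
tab 0.41 [546. 164.] 6267 (array([0.547, 0.262, 0.011]), array([0.412, 0.237, 0.001]), array([0.647, 0.275, 0.017]))
housing 6905 ((0.5354762673377991, -0.026519130915403366), (0.06416039913892746, 0.11314494162797928), 75.59446716308594) [ 0.53327386 -0.02728313  0.15230347]
lid 25105 ((0.5534986853599548, -0.038052067160606384), (0.19536101818084717, 0.17259417474269867), 21.632190704345703) [ 0.55029622 -0.02485203  0.1404156 ]
tab [-0.1233084  -0.02003876  0.13762946] [-0.09222177  0.01888602  0.14195882]
-0.08 0.1532; -0.077 0.1533; -0.074 0.1515; -0.071 0.1419; -0.068 0.1419; -0.065 0.1418; -0.062 0.1418; -0.059 0.1419; -0.056 0.1417; -0.053 0.1418; -0.05 0.1417; -0.047 0.142; -0.044 0.1418; -0.041 0.1419; -0.038 0.1417; -0.035 0.1417; -0.032 0.1417; -0.029 0.1418; -0.026 0.1417; -0.023 0.1418; -0.02 0.1419; -0.017 0.1418; -0.014 0.152; -0.011 0.1531; -0.008 0.1531; -0.005 0.1467; -0.002 0.1461; 0.001 0.1462; 0.004 0.1461; 0.007 0.1517; 0.01 0.1529; 0.013 0.1531; 0.016 0.1531; 0.019 0.1532; 0.022 0.153; 0.025 0.1526; lin cm [ 1.470e+00 -1.000e-02  1.372e+01] | 13.8 turn [-0.     0.    -0.002] rows>= 3
```

View pics/w7.png

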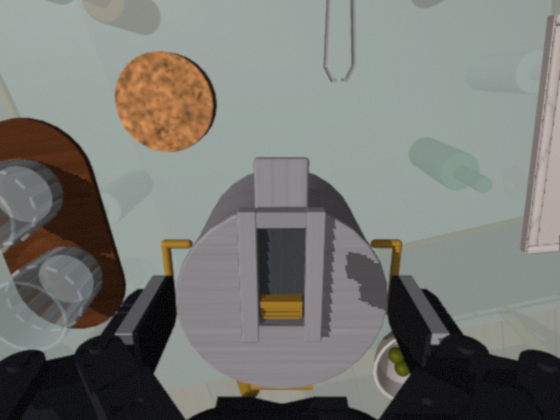

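The ridge at (281,303) is now at the slot's hinge end: its front face moved from -0.035 to -0.014 in the bucket frame, about 22 mm. The tab is at (281,180). Lowering around the tab's sides and gripping lightly.

Request:
{"method": "arm_command", "body": {"deltas": [{"linear":[1.47,0,2],"turn":[0,0,0]},{"linear":[0,0,4],"turn":[0,0,0]},{"linear":[0,0,4],"turn":[0,0,0]},{"linear":[0,0,2.5],"turn":[0,0,0]},{"linear":[0,0,1.2],"turn":[0,0,0]},{"linear":[0,0,0],"turn":[0,0,0]},{"linear":[0,0,0],"turn":[0,0,0]}]}}

```text
time_s: 21.35
tcp_pos: [0.4601, -0.0066, 0.1478]
orientation: [180.0, 0.2, 165.7]
wrist_force: [-0.3, -0.2, -0.2]
width: 0.997
finger_force: 0.0
```

Request:
{"method": "arm_command", "body": {"deltas": [{"linear":[0,0,0],"turn":[0,0,0]},{"linear":[0,0,0],"turn":[0,0,0]},{"linear":[0,0,0],"turn":[0,0,0]},{"linear":[0,0,0],"turn":[0,0,0]},{"linear":[0,0,0],"turn":[0,0,0]}], "jaw": 0, "grip_force": 25}}

```text
time_s: 21.98
tcp_pos: [0.4593, -0.0069, 0.147]
orientation: [-179.9, 0.1, 165.7]
wrist_force: [-1.5, -3.2, 6.3]
width: 0.461
finger_force: 26.7
```

```bash
python3 - <<'E'
from h import *
# arc in tool frame: tool x=-u, tool z=down; pivot r=.198, phi0=atan2(.006,.198)
r=np.hypot(.198,.006);p0=np.arctan2(.006,.198)
th=np.radians([0,2,6,12,19,26,33,40,47,54,61,68,75,82,89,94,98,101,103])
x=r*np.cos(th+p0)*100;z=-r*np.sin(th+p0)*100
for t,a,b in zip(np.degrees(th[1:]),np.diff(x),np.diff(z)):print(round(t),[round(a,2),0,round(b,2)])
E
```

```text
2 [np.float64(-0.03), 0, np.float64(-0.69)]
6 [np.float64(-0.14), 0, np.float64(-1.38)]
12 [np.float64(-0.39), 0, np.float64(-2.04)]
19 [np.float64(-0.72), 0, np.float64(-2.31)]
26 [np.float64(-0.99), 0, np.float64(-2.21)]
33 [np.float64(-1.25), 0, np.float64(-2.07)]
40 [np.float64(-1.5), 0, np.float64(-1.9)]
47 [np.float64(-1.72), 0, np.float64(-1.7)]
54 [np.float64(-1.91), 0, np.float64(-1.48)]
61 [np.float64(-2.08), 0, np.float64(-1.24)]
68 [np.float64(-2.21), 0, np.float64(-0.97)]
75 [np.float64(-2.32), 0, np.float64(-0.7)]
82 [np.float64(-2.38), 0, np.float64(-0.41)]
89 [np.float64(-2.42), 0, np.float64(-0.12)]
94 [np.float64(-1.73), 0, np.float64(0.1)]
98 [np.float64(-1.37), 0, np.float64(0.19)]
101 [np.float64(-1.02), 0, np.float64(0.2)]
103 [np.float64(-0.67), 0, np.float64(0.16)]
```

Request:
{"method": "arm_command", "body": {"deltas": [{"linear":[0,0,-0.3],"turn":[0,0,0]},{"linear":[-0.03,0,-0.39],"turn":[0,0,0]},{"linear":[-0.14,0,-1.38],"turn":[0,0,0]},{"linear":[0,0,0],"turn":[0,0,0]}]}}

```text
time_s: 22.48
tcp_pos: [0.4607, -0.0072, 0.1666]
orientation: [-179.9, -0.0, 165.7]
wrist_force: [1.1, -4.6, -4.7]
width: 0.46
finger_force: 26.0
```

Force is small, so the lid is free. Swinging it to about 61°.

Request:
{"method": "arm_command", "body": {"deltas": [{"linear":[-0.39,0,-2.04],"turn":[0,0,0]},{"linear":[-0.72,0,-2.31],"turn":[0,0,0]},{"linear":[-0.99,0,-2.21],"turn":[0,0,0]},{"linear":[-1.25,0,-2.07],"turn":[0,0,0]},{"linear":[-1.5,0,-1.9],"turn":[0,0,0]},{"linear":[-1.72,0,-1.7],"turn":[0,0,0]},{"linear":[-1.91,0,-1.48],"turn":[0,0,0]},{"linear":[-2.08,0,-1.24],"turn":[0,0,0]},{"linear":[0,0,0],"turn":[0,0,0]},{"linear":[0,0,0],"turn":[0,0,0]}]}}

```text
time_s: 23.72
tcp_pos: [0.5624, -0.0332, 0.3153]
orientation: [-179.9, -0.1, 165.7]
wrist_force: [-0.8, -5.5, -2.8]
width: 0.456
finger_force: 27.6
```

Request:
{"method": "arm_command", "body": {"deltas": [{"linear":[-2.21,0,-0.97],"turn":[0,0,0]},{"linear":[-2.32,0,-0.7],"turn":[0,0,0]},{"linear":[-2.38,0,-0.41],"turn":[0,0,0]},{"linear":[-2.42,0,-0.12],"turn":[0,0,0]},{"linear":[-1.73,0,0.1],"turn":[0,0,0]},{"linear":[-1.37,0,0.19],"turn":[0,0,0]},{"linear":[0,0,0],"turn":[0,0,0]},{"linear":[0,0,0],"turn":[0,0,0]}]}}

```text
time_s: 24.72
tcp_pos: [0.6831, -0.0641, 0.3363]
orientation: [-180.0, 0.1, 165.6]
wrist_force: [-1.8, -4.7, 1.4]
width: 0.458
finger_force: 27.0
```

Request:
{"method": "arm_command", "body": {"deltas": [{"linear":[-1.02,0,0.2],"turn":[0,0,0]},{"linear":[-0.67,0,0.16],"turn":[0,0,0]},{"linear":[0,0,0],"turn":[0,0,0]},{"linear":[0,0,0],"turn":[0,0,0]}]}}

```text
time_s: 25.22
tcp_pos: [0.6994, -0.0683, 0.3331]
orientation: [-180.0, 0.1, 165.6]
wrist_force: [-0.8, -4.9, 2.8]
width: 0.459
finger_force: 27.4
```

Past upright at about 103°. Releasing, then rising and backing away.

Request:
{"method": "arm_command", "body": {"deltas": [{"linear":[0,0,0],"turn":[0,0,0]},{"linear":[0,0,0],"turn":[0,0,0]},{"linear":[0,0,0],"turn":[0,0,0]},{"linear":[0,0,0],"turn":[0,0,0]},{"linear":[0,0,-1.5],"turn":[0,0,0]},{"linear":[0,0,-3],"turn":[0,0,0]},{"linear":[0,0,-3],"turn":[0,0,0]},{"linear":[3,0,-1],"turn":[0,0,0]},{"linear":[5,0,0],"turn":[0,0,0]},{"linear":[5,0,0],"turn":[0,0,0]},{"linear":[5,0,0],"turn":[0,0,0]},{"linear":[3,0,0],"turn":[0,0,0]},{"linear":[0,0,0],"turn":[0,0,0]}], "jaw": 1}}

```text
time_s: 26.85
tcp_pos: [0.4948, -0.0152, 0.4189]
orientation: [180.0, 0.2, 165.7]
wrist_force: [0.4, -0.4, -0.2]
width: 1.0
finger_force: 0.0
```

```bash
python3 t.py wrist .02 .04 w8 | head -1; python3 t.py side .02 .04 side1; python3 - <<'E'
from h import *
C=bot.calibration('side');p,d=bot.get_image('side');w=cloud('side',d>0,d,C)
k=w[(w[:,2]>.16)&(w[:,2]<.36)&(w[:,0]>.6)&(w[:,0]<.75)&(w[:,1]>-.17)&(w[:,1]<.06)];print(len(k),np.percentile(k,[2,50,98],0).round(3))
print(bot.get_obs()['time_s'],bot.get_obs()['tcp_pos'])
E
```

```text
26.9 1720 ((0.5402280688285828, 0.31846803426742554), (0.04446364566683769, 0.1739022135734558), 81.66362762451172) [[0.455 0.296 0.02 ]
27.0 424 ((0.5432674288749695, 0.3217795789241791), (0.12346985936164856, 0.1753370314836502), 81.897216796875) [[0.458 0.297 0.02 ]
 [0.54  0.321 0.026]
 [0.628 0.351 0.031]]
tray ((0.5470786094665527, 0.33323633670806885), (0.1611398309469223, 0.2620398998260498), 81.23794555664062)
0.87 [332.1, 290.1] [[0.3, 0.056, -0.001], [0.35, 0.084, 0.007], [0.402, 0.1, 0.015]]
0.84 [219.6, 333.8] [[0.458, 0.293, 0.007], [0.538, 0.317, 0.021], [0.627, 0.35, 0.03]]
0.81 [338.5, 372.3] [[0.224, 0.22, -0.003], [0.261, 0.276, 0.007], [0.29, 0.325, 0.015]]
2998 [[ 0.637 -0.12   0.166]
 [ 0.673 -0.047  0.241]
 [ 0.714  0.018  0.323]]
27.1 [ 0.49740329 -0.01618593  0.41620672]
```

View pics/side1.png

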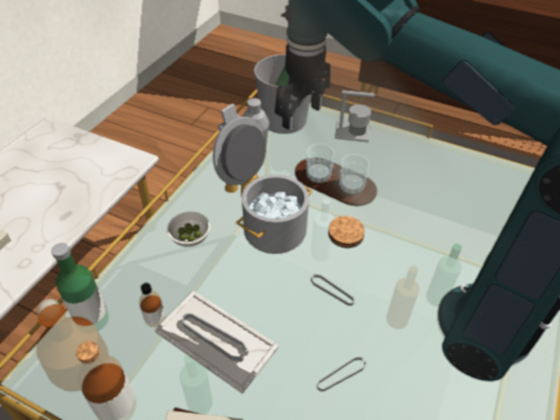

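The side view shows the lid leaning back open at (242,150), ice visible in the bucket, the tongs in the tray at (215,333), and the bystanders in place. Handing in.

```bash
python3 -c "
from h import *
print(bot.finish_job())"
```

```text
the job is handed in; nothing more can be done
None
```

The job is handed in at about 27 s of the 64 s allowed: the tongs lie in the marble tray, the lock is fully back, the lid leans open on its own, and the other things on the cart looked undisturbed in the last side view.

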